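# Put the weighing place away

## Robot

A 6-joint arm with a two-finger parallel gripper is mounted at the origin on a cart in front of the work surface, level with it; the furniture and walls round the work are solid. World frame = base frame: x ahead of the robot, y to its left, z up, the work surface at z = 0. Lengths are in mm, angles in degrees, forces in N, time in s.
With the tool pointing down it reaches from about 350 to 850 mm from the base axis. Payload 8.1 kg.
Tool frame: the origin (TCP) lies at the very end of the fingers, on their centre line; the grasp point (between the pads) lies 19 mm behind it (r.grip_point_offset is the distance from the TCP to the grasp point, in mm); z points along the fingers, y is the line along which they close (so a half turn about z gives the same grasp; the last joint's range is limited). The gripper opens to 85 mm and grips with 20 to 120 N. Pads are 22 mm wide; open, the fingers measure 114 mm over their backs; the gripper's body (76 mm by 85 mm) begins 54 mm behind the grasp point. The pads swing forward as they close: fully open they stand 13 mm farther back than shut.
Start: joints at [-75.711, 7.471, 85.268, -0, 87.261, -4.893], TCP at [197.168, -566.683, 231.292] pointing down, gripper open.
Joint ranges: [-169.43, 169.43], [-51.17, 129.36], [1.28, 143.12], [-76.62, 256.62], [0, 156.53], [-152.29, 152.29]. Speed limits (degrees/s): [136.94, 136.94, 159.86, 180, 180, 180].

## Interface

Orientations are given as [roll, pitch, yaw] about the fixed x, y, z axes, in that order (R = Rz(yaw) Ry(pitch) Rx(roll)).
In Python, from bench import status, eyes, r gives the robot as it stands.
- The arm moves only by the shell command python3 -m handwheel 'ROWS' [FORCE]. ROWS is a JSON object whose one key "series" holds a list that holds one entry, the list of rows, each a list of 7 numbers: the shift along the tool's x, y, z in cm, then the turn, a rotation vector about the tool's x, y, z in rad, then the opening, from 0 (shut) to 1 (fully open). In form: {"series": [[[tx, ty, tz, rx, ry, rz, claw], ...]]}. A call has 1 to 12 rows; each row is the pose to reach, as a shift and turn from the pose commanded when the call began, along the tool's axes at that moment; what a row does not reach only later rows make up. A row lasts 1/8 s, in which the tool goes at most 62.5 mm and 10.7 degrees, less where a joint would pass 70% of its speed; a pose out of reach is approached as far as the arm can. A call with a gripper value outside its range is refused whole. The fingers move at their own pace and stop on an object; FORCE is the grip in N (left out, the last holds). Time passes only in rows, so rows that repeat a pose let the fingers close. It gives the time, the measured TCP pose, the force, the opening and the grip force at its end, in the units of the state.
- status.sense(): the state, without advancing time (a new reading comes with each control period).
- eyes.snapshot(name): name is "scene" or "top"; returns a dict with "img" (384x512x3 uint8, red, green, blue), "mtx" (3x3 intrinsics, pixels), "k1" (the pictures are not rectified: a ray, as slopes to the right and down, at radius r is drawn at 1 + k1 r^2 times it, then the intrinsics apply), "R" (3x3) and "t" (3): a world point X has camera coordinates R X + t. Camera axes: x right, y down, z forward; pixel columns grow to the right and rows downward; lengths in mm; the calibration is good to about 2 mm. A picture is of the moment at which its call begins. There is no depth.
- r.hand_in(): hands the job in; it is judged then, once.
The state is a dict: "time": time; "joint_pos": joint angles; "qd": joint speeds; "joint_efforts": joint torques, N m; "tool_pos": TCP position; "tcp_rot": TCP orientation; "ft_force": force on the tool from outside, world axes, zero at the start; "wrist_torque": the same for the moment, N m; "finger_gap": finger opening in mm; "grip_force": force on a finger pad.
Only numpy, scipy, OpenCV 4.12 (cv2) and the standard library are available. Lean on these libraries where they do the work, as an engineer would, in place of code of your own. Each camera call takes 0.05 s, during which the arm holds its last target. There are 200 camera calls.

## Task

Clear the weighing place: stand the two vials in the wells of the vial block, one in each, stand the small reagent bottle in the spill tray beside the bottle that is already there, and put the brass weight back in its round wooden case and close the case with its cover. Everything ends upright, set down rather than dropped; do not shift the big bottle in the tray or the timer.

Things in the scene. Friction and masses are not known exactly. Their poses are not given: they have to be found in the camera images.
- brass_weight: loose brass balance weight, about 200 g, standing upright: body a cylinder 30 mm across and 34 mm high, on it a knob 15 mm across up to 47 mm. Origin at the centre of its underside, z up. Can be gripped round the body, fingertips 18 mm above its foot.
- case_cover: loose round cover of the weight's case, pale turned wood, standing mouth down: a hollow drum 74 mm across and 54 mm high (inside 66 mm across, 50 mm high) with a knob 22 mm across on top, from 54 to 76 mm. Origin at the centre of its mouth (underside), z up. Lift it by the knob. About 70 g.
- tall_vial: loose glass vial with a black screw cap, standing: 25 mm across, 51 mm high (cap 22 mm across, above 41 mm). Origin at the centre of its underside, z up. 20 g.
- short_vial: loose glass vial with a white screw cap, standing: 25 mm across, 45 mm high (cap 22 mm across, above 34 mm). Origin at the centre of its underside, z up. 20 g.
- small_bottle: loose white reagent bottle with a yellow cap, standing on the worktop: 50 mm across, 96 mm high, sides straight to about 65 mm, cap 32 mm across. Origin at the centre of its underside, z up. About 120 g.
- weight_case: the weight's open case, pale turned wood, fixed: a foot disc 82 mm across, 12 mm thick; on it a round collar 14 mm high (top at 26 mm), outside tapering from 58 to 52 mm across, inside at least 46 mm. The weight stands inside the collar at z = 12 mm; the cover goes over the collar and rests on the foot disc at z = 12 mm. Origin at the centre of the underside, z up; it is round.
- vial_block: fixed white block, 64 mm (own x) by 130 mm (own y), top at 26 mm, with two round flat-bottomed wells 40 mm across, their centres at y = -31 and +31 mm (x = 0), their floors at z = 8 mm (18 mm deep). Origin at the centre of the underside, z up.
- spill_tray: fixed grey open tray, 92 mm (own x) by 188 mm (own y), walls 24 mm high and 4 mm thick, floor at z = 4 mm. The big bottle stands in its half at -y, near y = -49 mm; the small bottle goes in the free half, best at x = 0, y = +42 mm. Origin at the centre of the underside, z up.
- big_bottle: loose white reagent bottle with a red cap, 60 mm across, 120 mm high, standing in the spill tray; it stays where it is. Origin at the centre of its underside, z up.
- timer: loose white lab timer with buttons lying near the work, 62 x 62 x 18 mm; it stays where it is. Origin at the centre of its underside, z up.

How it is judged (in metres and radians):
At the end, for the whole second after the job is handed in: Weight upright in the case (14 mm of centre), cover seated level over it (9 mm), one vial upright on the floor of each well, small bottle upright on the floor of the free half of the tray, big bottle and timer within 15 mm of where they were, all at rest (heights to 3 mm, tilt 0.1 rad, cover 0.06) (horizontal distance between brass_weight and weight_case below 0.014 m and z of brass_weight in the frame of weight_case between 0.009 and 0.015 m and angle between each of brass_weight, tall_vial, short_vial, small_bottle, big_bottle's own z axis and vertical below 0.1 rad and horizontal distance between case_cover and weight_case below 0.009 m and z of case_cover in the frame of weight_case between 0.009 and 0.015 m and angle between case_cover's own z axis and vertical below 0.06 rad and (((x of tall_vial in the frame of vial_block between -0.0095 and 0.0095 m and y of tall_vial in the frame of vial_block between 0.0215 and 0.0405 m and z of tall_vial in the frame of vial_block between 0.005 and 0.011 m) and (x of short_vial in the frame of vial_block between -0.0095 and 0.0095 m and y of short_vial in the frame of vial_block between -0.0405 and -0.0215 m and z of short_vial in the frame of vial_block between 0.005 and 0.011 m)) or ((x of tall_vial in the frame of vial_block between -0.0095 and 0.0095 m and y of tall_vial in the frame of vial_block between -0.0405 and -0.0215 m and z of tall_vial in the frame of vial_block between 0.005 and 0.011 m) and (x of short_vial in the frame of vial_block between -0.0095 and 0.0095 m and y of short_vial in the frame of vial_block between 0.0215 and 0.0405 m and z of short_vial in the frame of vial_block between 0.005 and 0.011 m))) and x of small_bottle in the frame of spill_tray between -0.025 and 0.025 m and y of small_bottle in the frame of spill_tray between -0.005 and 0.075 m and z of small_bottle in the frame of spill_tray between 0.001 and 0.007 m and distance of each of big_bottle, timer from where it was at the start of the episode below 0.015 m and linear speed of each of brass_weight, case_cover, tall_vial, short_vial, small_bottle below 0.02 m/s and angular speed of each of brass_weight, case_cover, tall_vial, short_vial, small_bottle below 0.2 rad/s); the robot touches nothing.
It fails at once if the big bottle or the timer is shifted by more than 25 mm, or the big bottle tips (distance of any of big_bottle, timer from where it was at the start of the episode above 0.025 m or angle between big_bottle's own z axis and vertical above 0.35 rad).
It fails at once if a vial, the bottle, the weight or the cover is dropped: it falls faster than 0.8 m/s (a drop of over 30 mm) with no finger on it ((linear speed of brass_weight above 0.8 m/s and contact force between the fingers and brass_weight below 0.05 N) or (linear speed of case_cover above 0.8 m/s and contact force between the fingers and case_cover below 0.05 N) or (linear speed of tall_vial above 0.8 m/s and contact force between the fingers and tall_vial below 0.05 N) or (linear speed of short_vial above 0.8 m/s and contact force between the fingers and short_vial below 0.05 N) or (linear speed of small_bottle above 0.8 m/s and contact force between the fingers and small_bottle below 0.05 N)).
It also fails if it takes over 102 s, if anything falls off the work surface, if the arm or the gripper's body presses on something with over 40 N, if the wrist force passes 120 N, or if a joint passes its speed limit or range.

## Working session

There is one attempt and no reset: what is moved stays moved. The work goes in short steps, Python scripts to look and compute and a shell command to move; the robot and the scene stay as the last step left them, time stands still between calls to the robot, and variables do not carry over. Pictures are saved under pics/ and viewed, at most 14 in all, crops included, and the job is handed in when it is done.

```bash
ls; mkdir -p pics
python3 - <<'E'
from bench import status, eyes, r
import cv2
for n in ("scene","top"):
    s=eyes.snapshot(n); cv2.imwrite(f"pics/{n}0.png",cv2.resize(s["img"][:,:,::-1],(800,600),interpolation=cv2.INTER_CUBIC))
    print(n,s["mtx"],s["k1"],s["R"],s["t"])
print(status.sense()); print(r.grip_point_offset)
E
```

```text
pics
scene [[471.58255763   0.         256.78959731]
 [  0.         471.58255763 194.16957978]
 [  0.           0.           1.        ]] 0.03544845695907918 [[-0.74985571 -0.66131366 -0.0195105 ]
 [-0.38554673  0.46075167 -0.7994133 ]
 [ 0.53765243 -0.59192241 -0.60046459]] [ 343.21296731  253.80700841 1135.85210193]
top [[442.20008535   0.         253.67636255]
 [  0.         442.20008535 195.25107398]
 [  0.           0.           1.        ]] 0.056692881016720265 [[-0.01515361 -0.99988121 -0.00281516]
 [-0.99600867  0.01534248 -0.08792805]
 [ 0.0879608   0.0014715  -0.99612285]] [ -82.9921264   509.92350482 1232.76436324]
{'time': 0.1, 'joint_pos': array([-7.57088880e+01,  7.51226061e+00,  8.53230272e+01,  7.94679151e-06,
        8.72610017e+01, -4.89280839e+00]), 'qd': array([-0.02324486, -0.11614617, -0.16105486,  0.01485307, -0.09008219,
        0.02160458]), 'joint_efforts': array([ 9.61398837e-04, -5.70952213e+01, -5.01941586e+01, -2.90501075e-04,
        8.15144536e-03, -2.13097269e-05]), 'tool_pos': array([ 197.06277656, -566.19472922,  230.3340197 ]), 'tcp_rot': array([-1.79904062e+02, -8.22061651e-03,  1.91839132e+01]), 'ft_force': array([ 0.86807601, -1.13434972,  0.3723291 ]), 'wrist_torque': array([ 0.02719906, -0.01667268,  0.05209948]), 'grip_force': 0.0, 'finger_gap': 85.35223487356748}
18.700000000000003
```

View pics/scene0.png

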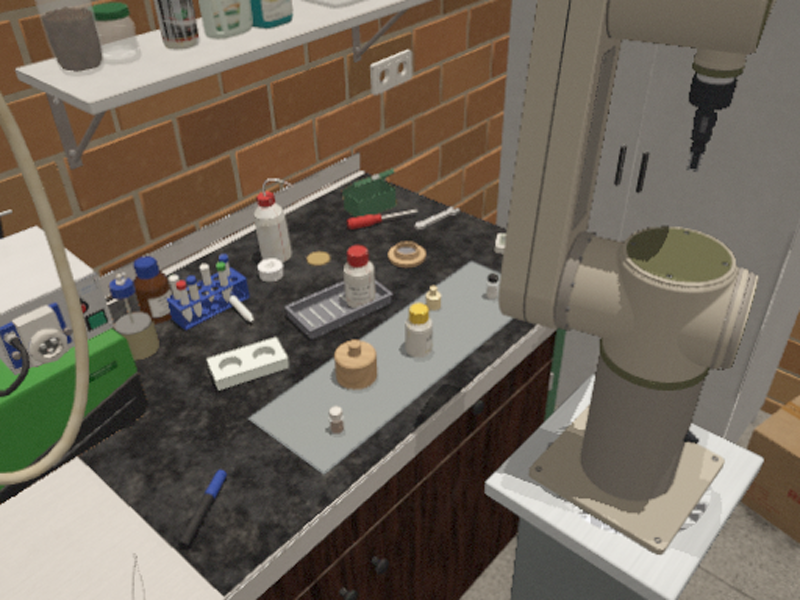

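View pics/top0.png

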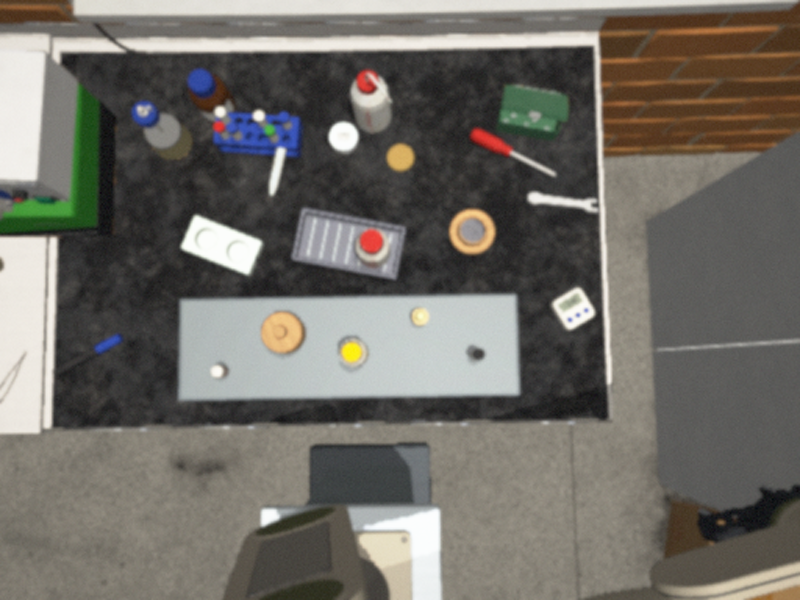

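Top view (800×600 scale): block (221,245), tray (349,243) with big bottle (372,245), case (472,232), cover (282,332), short vial (218,370), bottle (352,352), weight (420,317), tall vial (476,353), timer (573,309). The scene view shows the same things from the far left. Enlarged crops next.

```bash
cat > h.py <<'E'
import numpy as np, cv2
from bench import status, eyes, r
def crop(s,x0,y0,w,h,k,fn,step=10):
    im=cv2.resize(s["img"][y0:y0+h,x0:x0+w,::-1],None,fx=k,fy=k,interpolation=cv2.INTER_CUBIC)
    for x in range(-(-x0//step)*step,x0+w,step):
        cv2.line(im,(int((x+.5-x0)*k),0),(int((x+.5-x0)*k),6),(0,0,255),1)
        if x%20==0: cv2.putText(im,str(x),(int((x+.5-x0)*k)-10,16),0,.35,(0,255,255),1)
    for y in range(-(-y0//step)*step,y0+h,step):
        cv2.line(im,(0,int((y+.5-y0)*k)),(6,int((y+.5-y0)*k)),(0,0,255),1)
        if y%20==0: cv2.putText(im,str(y),(8,int((y+.5-y0)*k)+4),0,.35,(0,255,255),1)
    cv2.imwrite(fn,im)
def ray(s,uv):
    K=s["mtx"];k=s["k1"]
    d=np.array([(uv[0]-K[0,2])/K[0,0],(uv[1]-K[1,2])/K[1,1]]);p=d.copy()
    for _ in range(20): p=d/(1+k*(p@p))
    R=np.array(s["R"]);return -R.T@np.array(s["t"]),R.T@np.array([p[0],p[1],1.])
def atz(s,uv,z):
    c,d=ray(s,uv);return c+d*(z-c[2])/d[2]
def tri(a,ua,b,ub):
    c1,d1=ray(a,ua);c2,d2=ray(b,ub)
    q=np.linalg.lstsq(np.c_[d1,-d2],c2-c1,rcond=None)[0]
    P,Q=c1+d1*q[0],c2+d2*q[1];return (P+Q)/2,np.linalg.norm(P-Q)
def proj(s,X):
    c=np.array(s["R"])@np.asarray(X,float)+s["t"];p=c[:2]/c[2]
    p=p*(1+s["k1"]*(p@p));K=s["mtx"];return p*[K[0,0],K[1,1]]+K[:2,2]
E
python3 - <<'E'
from h import *
a=eyes.snapshot("top");b=eyes.snapshot("scene")
crop(a,114,126,270,134,2.96,"pics/tc.png");crop(b,130,142,210,156,3.8,"pics/sc.png")
import pickle;pickle.dump((a,b),open("ab.pkl","wb"))
E
```

```text
(no output)
```

View pics/tc.png

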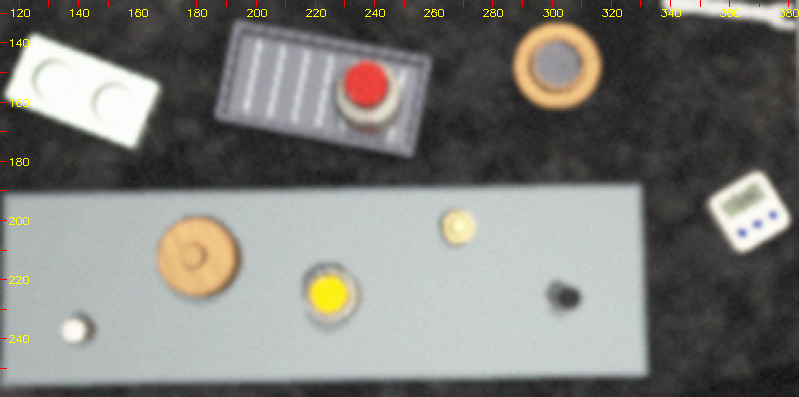

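View pics/sc.png

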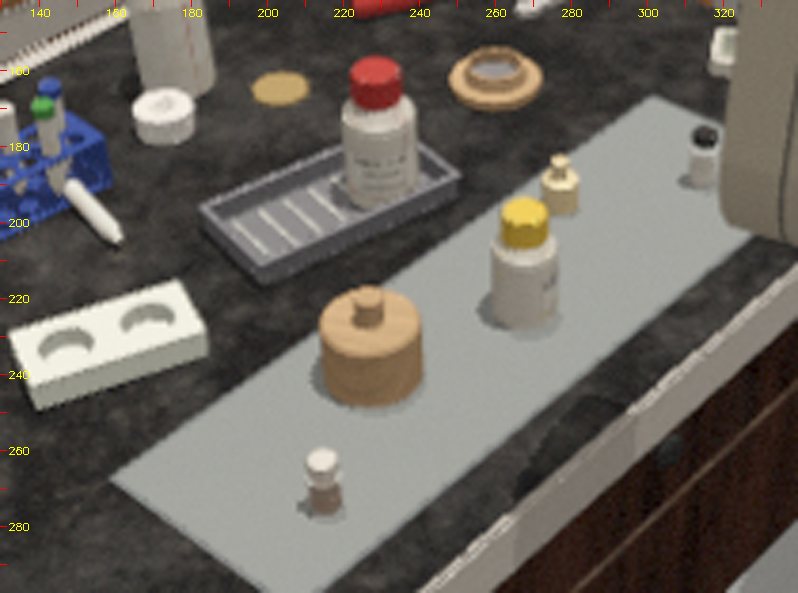

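Top crop: short cap (75,330), cover knob (193,256), yellow cap (329,294), weight knob (458,225), tall cap (568,298), case (557,65), wells (55,80) and (118,104), tray corners (235,23) (431,57) (412,158) (215,117). Scene crop: the same at (322,457), (368,293), (525,207), (559,160), (705,132), (496,66), wells (66,344) and (147,318), tray corners (203,211) and (460,175).

Run:
```python
from h import *
import pickle;a,b=pickle.load(open("ab.pkl","rb"))
T=lambda x,y:(114+x/2.96-.5,126+y/2.96-.5)
S=lambda x,y:(130+x/3.8-.5,142+y/3.8-.5)
np.set_printoptions(precision=1,suppress=True)
for n,t,s,z in [("short",(75,330),(322,457),45),("cover",(193,256),(368,293),76),("bottle",(329,294),(525,207),96),("weight",(458,225),(559,160),47),("tall",(568,298),(705,132),51),("case",(557,64),(496,66),26),("well1",(55,80),(66,344),26),("well2",(118,104),(147,318),26),("trayFL",(235,23),(203,211),24),("big",(367,83),(376,68),120)]:
    p,e=tri(a,T(*t),b,S(*s));print(n,p,e,"atz",atz(a,T(*t),z)[:2],atz(b,S(*s),z)[:2])
for n,P,z in [("blk",[(36,35),(160,85),(135,148),(5,96)],26),("tray",[(235,23),(431,57),(412,158),(215,117)],24)]:
    q=np.array([atz(a,T(*p),z)[:2] for p in P]);print(n,q.mean(0),q.tolist(),np.degrees(np.arctan2(*(q[1]+q[2]-q[0]-q[3])[::-1])))
q=np.array([atz(a,T(*p),18)[:2] for p in [(708,208),(763,170),(791,213),(743,252)]]);print("timer",q.mean(0))
print("disc",atz(a,T(557,65),12))
```

```text
short [396.9 228.   44.6] 2.0608253936872547 atz [396.1 227.2] [397.5 228.8]
cover [462.8 113.5  77.1] 3.386141244518548 atz [461.6 112.6] [465.3 113.5]
bottle [424.9 -12.4  99.1] 1.2907124653258295 atz [424.5 -12.6] [428.1 -15.1]
weight [ 489.1 -130.4   47. ] 1.904811976216969 atz [ 488.3 -131. ] [ 489.8 -129.8]
tall [ 418.7 -231.6   51.8] 0.6654868547107521 atz [ 418.4 -231.9] [ 419.6 -232.4]
case [ 644.6 -229.8   24.3] 0.6693889895558108 atz [ 644.  -229.8] [ 643.1 -227.6]
well1 [637.1 254.7  25. ] 3.736318115539846 atz [635.5 253. ] [638.  256.1]
well2 [614.4 195.8  23.5] 6.652263521066355 atz [611.4 192.8] [615.1 199. ]
trayFL [689.4  80.5  20.6] 1.9349260972727793 atz [689.4  80.6] [684.8  82.7]
big [610.8 -49.6 125. ] 1.6115804790988322 atz [611.1 -49.9] [617.2 -54.7]
blk [624.5 225.2] [[679.5575322471714, 271.4047916328685], [629.3358301792722, 152.6448764786305], [568.6144087125417, 176.4676469118439], [620.5952030403025, 300.4476397749604]] -112.8328961760872
tray [623.9  -4.1] [[689.3706310283633, 80.6446657732173], [653.2286812031875, -108.5125257000484], [555.2272005818684, -88.676735346266], [597.8305020575369, 100.28265821007409]] -101.7640718988797
timer [ 499.9 -412.7]
disc [ 645.8 -231.3   12. ]
```

```bash
cat > go.py <<'E'
import sys,numpy as np
from scipy.spatial.transform import Rotation as Ro
from bench import status
s=status.sense();R0=Ro.from_euler("xyz",s["tcp_rot"],degrees=True);p=s["tool_pos"]
print("t",round(s["time"],1),"p",p.round(1),"rpy",s["tcp_rot"].round(1),"gap",round(s["finger_gap"],1),"grip",round(s["grip_force"],1),"F",s["ft_force"].round(1))
for a in sys.argv[1:]:
    x,y,z,w=map(float,a.split(","))
    R1=Ro.from_euler("xyz",[180,0,w],degrees=True)
    print(a,"->",(R0.inv().apply(np.array([x,y,z])-p)/10).round(2),(R0.inv()*R1).as_rotvec().round(3))
E
python3 go.py 418.8,-231.8,150,70
```

```text
t 0.2 p [ 197.1 -566.4  230.7] rpy [-179.9   -0.    19.2] gap 85.7 grip 0.0 F [-0.4  0.1 -0.4]
418.8,-231.8,150,70 -> [ 31.93 -24.31   8.1 ] [-0.001 -0.001 -0.887]
```

```bash
python3 -m handwheel '{"series": [[[6,-4.5,1,0,0,-0.15,1],[11,-8.5,3,0,0,-0.3,1],[16,-12,4,0,0,-0.45,1],[21,-16,5,0,0,-0.6,1],[26,-20,6,0,0,-0.75,1],[30,-23,7,0,0,-0.887,1],[31.9,-24.3,8.1,0,0,-0.887,1],[31.93,-24.31,8.1,0,0,-0.887,1],[31.93,-24.31,8.1,0,0,-0.887,1],[31.93,-24.31,8.1,0,0,-0.887,1]]]}' 30; python3 go.py 418.8,-231.8,24,70
```

```text
time: 1.45
tool_pos: [418.6, -233.3, 150.8]
tcp_rot: [180.0, 0.0, 69.9]
ft_force: [-0.6, 0.2, -0.2]
finger_gap: 85.5
grip_force: 0.0
t 1.4 p [ 418.6 -233.3  150.8] rpy [180.    0.   69.9] gap 85.5 grip 0.0 F [-0.6  0.2 -0.2]
418.8,-231.8,24,70 -> [ 0.15 -0.04 12.68] [ 0.001  0.    -0.001]
```

```bash
python3 -m handwheel '{"series": [[[0.1,0,5,0,0,0,1],[0.1,0,9,0,0,0,1],[0.1,0,11.5,0,0,0,1],[0.1,0,12.7,0,0,0,1],[0.1,0,12.7,0,0,0,0.7],[0.1,0,12.7,0,0,0,0.4],[0.1,0,12.7,0,0,0,0.1],[0.1,0,12.7,0,0,0,0.1],[0.1,0,12.7,0,0,0,0.1],[0.1,0,12.7,0,0,0,0.1]]]}' 30; python3 go.py
```

```text
time: 2.7
tool_pos: [420.0, -231.8, 24.5]
tcp_rot: [179.9, 0.0, 70.0]
ft_force: [-2.1, 0.7, 7.4]
finger_gap: 23.8
grip_force: 29.3
t 2.7 p [ 420.  -231.8   24.5] rpy [179.9   0.   70. ] gap 23.8 grip 29.3 F [-2.1  0.7  7.4]
```

```bash
python3 go.py 420,-231.8,180,70 613,197,180,67 613,197,60,67
```

```text
t 2.7 p [ 420.  -231.8   24.5] rpy [179.9   0.   70. ] gap 23.8 grip 29.3 F [-2.1  0.7  7.4]
420,-231.8,180,70 -> [-1.000e-02  3.000e-02 -1.555e+01] [0.002 0.001 0.   ]
613,197,180,67 -> [ 46.88   3.51 -15.57] [0.002 0.001 0.053]
613,197,60,67 -> [46.89  3.49 -3.57] [0.002 0.001 0.053]
```

```bash
python3 -m handwheel '{"series": [[[0,0,-2,0,0,0,0.1],[0,0,-6,0,0,0,0.1],[0,0,-11,0,0,0,0.1],[2,0.1,-15,0,0,0,0.1],[6,0.4,-15.5,0,0,0,0.1],[11,0.8,-15.5,0,0,0,0.1],[17,1.3,-15.5,0,0,0,0.1],[23,1.7,-15.5,0,0,0,0.1],[29,2.2,-15.5,0,0,0,0.1],[35,2.6,-15.5,0,0,0.02,0.1],[40,3,-15.5,0,0,0.03,0.1],[44,3.3,-14.5,0,0,0.05,0.1]]]}'; python3 go.py 613,197,60,67 613,197,32,67
```

```text
time: 4.2
tool_pos: [601.8, 173.4, 169.3]
tcp_rot: [179.9, -0.1, 67.2]
ft_force: [0.3, -1.4, 0.5]
finger_gap: 24.1
grip_force: 29.6
t 4.2 p [601.8 173.4 169.3] rpy [ 1.799e+02 -1.000e-01  6.720e+01] gap 24.1 grip 29.6 F [ 0.3 -1.4  0.5]
613,197,60,67 -> [ 2.59  0.09 10.93] [ 0.002 -0.001  0.003]
613,197,32,67 -> [ 2.59  0.09 13.73] [ 0.002 -0.001  0.003]
```

```bash
python3 -m handwheel '{"series": [[[1.5,0,2,0,0,0,0.1],[2.6,0.1,5,0,0,0,0.1],[2.6,0.1,8,0,0,0,0.1],[2.6,0.1,10,0,0,0,0.1],[2.6,0.1,10.7,0,0,0,0.1],[2.6,0.1,10.7,0,0,0,0.1]]]}'; python3 go.py 613,197,33,67
python3 - <<'E'
from h import *
a=eyes.snapshot("top");b=eyes.snapshot("scene")
A=cv2.resize(a["img"][120:190,105:185,::-1],None,fx=5,fy=5,interpolation=cv2.INTER_CUBIC)
B=cv2.resize(b["img"][180:250,125:205,::-1],None,fx=5,fy=5,interpolation=cv2.INTER_CUBIC)
cv2.imwrite("pics/w1.png",np.hstack([A,B]))
E
```

```text
time: 4.95
tool_pos: [611.8, 194.4, 61.5]
tcp_rot: [180.0, -0.0, 67.1]
ft_force: [-0.6, -0.3, 0.1]
finger_gap: 23.6
grip_force: 29.6
t 5.0 p [611.8 194.4  61.5] rpy [180.   -0.   67.1] gap 23.6 grip 29.6 F [-0.6 -0.3  0.1]
613,197,33,67 -> [0.29 0.01 2.86] [ 0.    -0.     0.002]
```

View pics/w1.png

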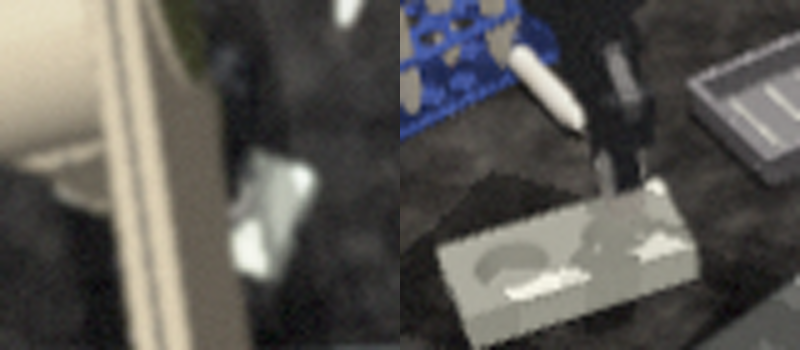

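The arm hides the block from the top camera; in the scene view the held vial (x≈617) stands right over the right well (x≈618). I'll lower it.

```bash
python3 -m handwheel '{"series": [[[0.2,0,1,0,0,0,0.1],[0.2,0,2,0,0,0,0.1],[0.2,0,2.5,0,0,0,0.1],[0.2,0,2.85,0,0,0,0.1],[0.2,0,2.9,0,0,0,0.1],[0.2,0,2.9,0,0,0,0.1]]]}'; python3 go.py
```

```text
time: 5.8
tool_pos: [612.5, 196.5, 32.6]
tcp_rot: [-180.0, -0.0, 67.1]
ft_force: [-3.4, -0.2, 3.6]
finger_gap: 23.7
grip_force: 30.0
t 5.8 p [612.5 196.5  32.6] rpy [-180.    -0.    67.1] gap 23.7 grip 30.0 F [-3.4 -0.2  3.6]
```

```bash
python3 go.py 397,228,120,67 397,228,22,67; python3 -m handwheel '{"series": [[[0.2,0,0,0,0,0,0.25],[0.2,0,0,0,0,0,0.5],[0.2,0,0,0,0,0,0.6],[0.2,0,0,0,0,0,0.6],[0.2,0,-2,0,0,0,0.6],[0.2,0,-6,0,0,0,0.8],[0.2,0,-10,0,0,0,1]]]}'; python3 go.py 397,228,120,67
```

```text
t 5.8 p [612.5 196.5  32.6] rpy [-180.    -0.    67.1] gap 23.7 grip 30.0 F [-3.4 -0.2  3.6]
397,228,120,67 -> [ -5.47 -21.08  -8.73] [-0.    -0.     0.002]
397,228,22,67 -> [ -5.47 -21.08   1.07] [-0.    -0.     0.002]
time: 6.68
tool_pos: [613.4, 198.2, 134.8]
tcp_rot: [180.0, -0.0, 67.1]
ft_force: [0.4, -0.0, -0.4]
finger_gap: 84.0
grip_force: 0.0
t 6.7 p [613.4 198.2 134.8] rpy [180.   -0.   67.1] gap 84.0 grip 0.0 F [ 0.4 -0.  -0.4]
397,228,120,67 -> [ -5.67 -21.1    1.47] [ 0.001 -0.001  0.002]
```

```bash
python3 -m handwheel '{"series": [[[-1.4,-5,0,0,0,0,1],[-2.8,-10,0,0,0,0,1],[-4.2,-15,0.7,0,0,0,1],[-5.2,-19.5,1.4,0,0,0,1],[-5.67,-21.1,1.4,0,0,0,1],[-5.67,-21.1,5,0,0,0,1],[-5.67,-21.1,9,0,0,0,1],[-5.67,-21.1,10.5,0,0,0,1],[-5.67,-21.1,10.5,0,0,0,1]]]}'; python3 go.py 397,228,22,67
 python3 - <<'E'
from h import *
a=eyes.snapshot("top");b=eyes.snapshot("scene")
A=cv2.resize(a["img"][120:190,105:185,::-1],None,fx=5,fy=5,interpolation=cv2.INTER_CUBIC)
B=cv2.resize(b["img"][200:270,130:210,::-1],None,fx=5,fy=5,interpolation=cv2.INTER_CUBIC)
C=cv2.resize(b["img"][230:300,180:260,::-1],None,fx=5,fy=5,interpolation=cv2.INTER_CUBIC)
B=cv2.resize(b["img"][180:250,125:205,::-1],None,fx=5,fy=5,interpolation=cv2.INTER_CUBIC)
cv2.imwrite("pics/w2.png",cv2.resize(np.hstack([A,B,C]),(800,233)))
E
```

```text
time: 7.8
tool_pos: [396.5, 227.8, 27.4]
tcp_rot: [-179.9, 0.1, 67.1]
ft_force: [0.3, 0.2, 0.5]
finger_gap: 85.5
grip_force: 0.0
t 7.8 p [396.5 227.8  27.4] rpy [-1.799e+02  1.000e-01  6.710e+01] gap 85.5 grip 0.0 F [0.3 0.2 0.5]
397,228,22,67 -> [0.04 0.04 0.54] [-0.001  0.001  0.002]
```

View pics/w2.png

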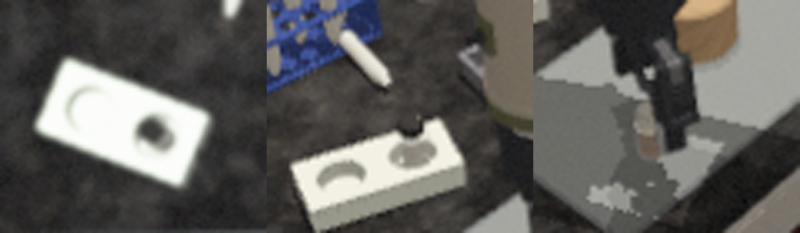

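The tall vial stands upright in the right-hand well (top crop ~ (152,132)). The short vial is at the open fingers. Next I'll close on it and lift.

```bash
python3 -m handwheel '{"series": [[[0,0,0.5,0,0,0,1],[0,0,0.5,0,0,0,0.7],[0,0,0.5,0,0,0,0.4],[0,0,0.5,0,0,0,0.1],[0,0,0.5,0,0,0,0.1],[0,0,0.5,0,0,0,0.1],[0,0,0.5,0,0,0,0.1]]]}'; python3 go.py 637,254.5,170,67 637,254.5,60,67
```

```text
time: 8.78
tool_pos: [396.9, 228.0, 22.5]
tcp_rot: [180.0, -0.0, 67.1]
ft_force: [-1.2, 0.2, 3.0]
finger_gap: 22.9
grip_force: 29.4
t 8.8 p [396.9 228.   22.5] rpy [180.   -0.   67.1] gap 22.9 grip 29.4 F [-1.2  0.2  3. ]
637,254.5,170,67 -> [ 11.77  21.09 -14.75] [ 0.    -0.     0.002]
637,254.5,60,67 -> [11.77 21.09 -3.75] [ 0.    -0.     0.002]
```

```bash
python3 -m handwheel '{"series": [[[0,0,-2,0,0,0,0.1],[0,0,-5,0,0,0,0.1],[0.5,1,-9,0,0,0,0.1],[2.2,4,-11,0,0,0,0.1],[4.5,8,-11,0,0,0,0.1],[7,12.5,-11,0,0,0,0.1],[9,16.5,-11,0,0,0,0.1],[10.8,19.3,-9,0,0,0,0.1],[11.77,21.09,-6,0,0,0,0.1],[11.77,21.09,-4,0,0,0,0.1],[11.77,21.09,-4,0,0,0,0.1]]]}'; python3 go.py 637,254.5,30.5,67
```

```text
time: 10.15
tool_pos: [634.1, 253.8, 59.1]
tcp_rot: [-179.7, 0.2, 67.1]
ft_force: [-0.4, -0.1, 0.3]
finger_gap: 23.6
grip_force: 29.5
t 10.2 p [634.1 253.8  59.1] rpy [-179.7    0.2   67.1] gap 23.6 grip 29.5 F [-0.4 -0.1  0.3]
637,254.5,30.5,67 -> [0.19 0.25 2.85] [-0.005  0.004  0.002]
```

```bash
python3 - <<'E'
from h import *
a=eyes.snapshot("top");b=eyes.snapshot("scene")
A=cv2.resize(a["img"][120:190,105:185,::-1],None,fx=5,fy=5,interpolation=cv2.INTER_CUBIC)
B=cv2.resize(b["img"][180:250,125:205,::-1],None,fx=5,fy=5,interpolation=cv2.INTER_CUBIC)
cv2.imwrite("pics/w3.png",np.hstack([A,B]))
E
```

```text
(no output)
```

View pics/w3.png

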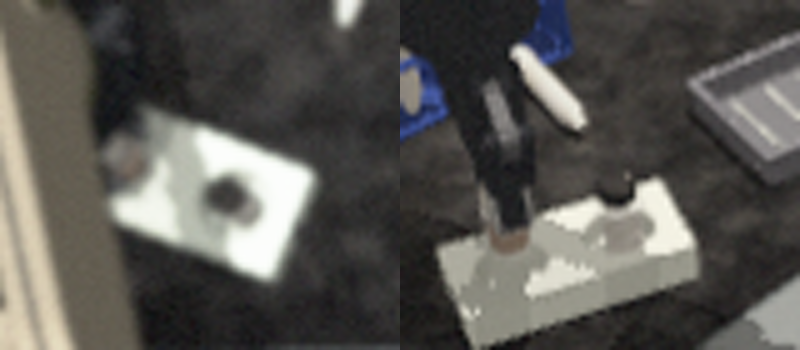

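The vial's foot (509,243) is above the left well's rim (512,262), which allowing for the height difference lines up.

```bash
python3 -m handwheel '{"series": [[[0.1,0.1,1,0,0,0,0.1],[0.1,0.1,2,0,0,0,0.1],[0.1,0.1,2.5,0,0,0,0.1],[0.1,0.1,2.85,0,0,0,0.1],[0.1,0.1,2.9,0,0,0,0.1],[0.1,0.1,2.9,0,0,0,0.1]]]}'; python3 go.py
```

```text
time: 11.0
tool_pos: [638.3, 255.1, 33.5]
tcp_rot: [180.0, -0.0, 67.1]
ft_force: [0.2, -0.1, 0.2]
finger_gap: 23.4
grip_force: 29.5
t 11.0 p [638.3 255.1  33.5] rpy [180.   -0.   67.1] gap 23.4 grip 29.5 F [ 0.2 -0.1  0.2]
```

```bash
python3 -m handwheel '{"series": [[[0,0,0.15,0,0,0,0.1],[0,0,0.3,0,0,0,0.1],[0,0,0.3,0,0,0,0.1],[0,0,0.3,0,0,0,0.3],[0,0,0.3,0,0,0,0.5],[0,0,0.3,0,0,0,0.6],[0,0,0,0,0,0,0.6],[0,0,-3,0,0,0,0.6],[0,0,-8,0,0,0,0.8],[0,0,-14,0,0,0,1]]]}'; python3 go.py 489,-130.4,150,67 489,-130.4,18,67
```

```text
time: 12.25
tool_pos: [637.2, 254.6, 173.4]
tcp_rot: [-179.9, 0.1, 67.1]
ft_force: [1.8, 0.3, 0.5]
finger_gap: 83.9
grip_force: 0.0
t 12.2 p [637.2 254.6 173.4] rpy [-1.799e+02  1.000e-01  6.710e+01] gap 83.9 grip 0.0 F [1.8 0.3 0.5]
489,-130.4,150,67 -> [-41.23   1.31   2.42] [-0.002  0.002  0.002]
489,-130.4,18,67 -> [-41.21   1.34  15.61] [-0.002  0.002  0.002]
```

```bash
python3 -m handwheel '{"series": [[[-6,0.2,0,0,0,0,1],[-12,0.4,0,0,0,0,1],[-18,0.6,0,0,0,0,1],[-24,0.8,0,0,0,0,1],[-30,1,0,0,0,0,1],[-36,1.2,0,0,0,0,1],[-40,1.3,1,0,0,0,1],[-41.2,1.3,3,0,0,0,1],[-41.2,1.3,7,0,0,0,1],[-41.2,1.3,11,0,0,0,1],[-41.2,1.3,11,0,0,0,1],[-41.2,1.3,11,0,0,0,1]]]}'; python3 go.py 489,-130.4,18.5,67
```

```text
time: 13.75
tool_pos: [491.0, -129.9, 64.9]
tcp_rot: [179.9, -0.0, 67.1]
ft_force: [-0.0, -0.1, -0.3]
finger_gap: 85.7
grip_force: 0.0
t 13.8 p [ 491.  -129.9   64.9] rpy [179.9  -0.   67.1] gap 85.7 grip 0.0 F [-0.  -0.1 -0.3]
489,-130.4,18.5,67 -> [-0.12 -0.17  4.64] [ 0.002 -0.     0.003]
```

```bash
python3 -m handwheel '{"series": [[[-0.1,-0.1,2,0,0,0,1],[-0.1,-0.1,3.5,0,0,0,1],[-0.1,-0.1,4.6,0,0,0,1],[-0.1,-0.1,4.6,0,0,0,0.8],[-0.1,-0.1,4.6,0,0,0,0.5],[-0.1,-0.1,4.6,0,0,0,0.2],[-0.1,-0.1,4.6,0,0,0,0.2],[-0.1,-0.1,4.6,0,0,0,0.2],[-0.1,-0.1,4.6,0,0,0,0.2]]]}' 45; python3 go.py 644.5,-230,150,67 644.5,-230,65,67
```

```text
time: 14.88
tool_pos: [489.3, -130.4, 18.2]
tcp_rot: [179.9, -0.0, 67.1]
ft_force: [-1.9, 0.5, 5.3]
finger_gap: 26.4
grip_force: 44.1
t 14.9 p [ 489.3 -130.4   18.2] rpy [179.9  -0.   67.1] gap 26.4 grip 44.1 F [-1.9  0.5  5.3]
644.5,-230,150,67 -> [ -3.15  18.18 -13.16] [ 0.001 -0.     0.002]
644.5,-230,65,67 -> [-3.15 18.17 -4.66] [ 0.001 -0.     0.002]
```

```bash
python3 -m handwheel '{"series": [[[0,0,-2,0,0,0,0.2],[0,0,-5,0,0,0,0.2],[-0.3,2,-8,0,0,0,0.2],[-0.8,5,-9,0,0,0,0.2],[-1.6,9,-9,0,0,0,0.2],[-2.3,13,-9,0,0,0,0.2],[-2.9,16.5,-8,0,0,0,0.2],[-3.1,18.2,-6,0,0,0,0.2],[-3.1,18.2,-4.6,0,0,0,0.2],[-3.1,18.2,-4.6,0,0,0,0.2],[-3.1,18.2,-4.6,0,0,0,0.2]]]}'; python3 go.py 645,-230,30.5,67
python3 - <<'E'
from h import *
a=eyes.snapshot("top");b=eyes.snapshot("scene")
np.save("a.npy",a["img"])
A=cv2.resize(a["img"][115:185,265:345,::-1],None,fx=5,fy=5,interpolation=cv2.INTER_CUBIC)
B=cv2.resize(b["img"][125:195,220:300,::-1],None,fx=5,fy=5,interpolation=cv2.INTER_CUBIC)
cv2.imwrite("pics/w4.png",np.hstack([A,B]))
E
```

```text
time: 16.25
tool_pos: [644.2, -229.1, 63.9]
tcp_rot: [180.0, -0.0, 67.2]
ft_force: [0.1, 0.1, -1.6]
finger_gap: 27.0
grip_force: 45.0
t 16.2 p [ 644.2 -229.1   63.9] rpy [180.   -0.   67.2] gap 27.0 grip 45.0 F [ 0.1  0.1 -1.6]
645,-230,30.5,67 -> [-0.05  0.11  3.34] [ 0.    -0.     0.003]
```

View pics/w4.png

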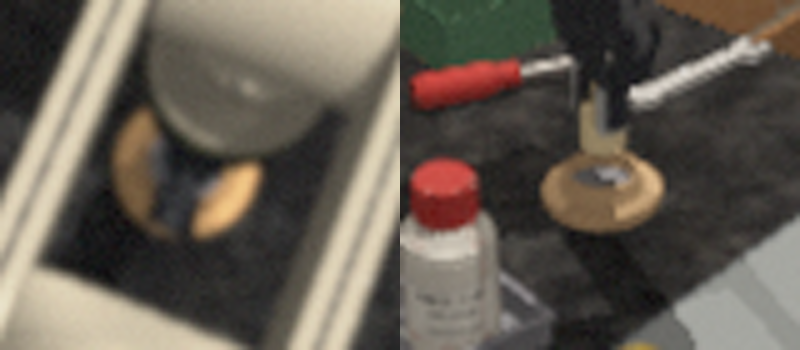

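Scene view: the weight's foot (602,152) hangs centred above the collar (602,182). I'll lower it.

```bash
python3 -m handwheel '{"series": [[[0,0.1,1,0,0,0,0.2],[0,0.1,2,0,0,0,0.2],[0,0.1,2.7,0,0,0,0.2],[0,0.1,3.2,0,0,0,0.2],[0,0.1,3.35,0,0,0,0.2],[0,0.1,3.35,0,0,0,0.2]]]}'; python3 go.py
```

```text
time: 17.1
tool_pos: [645.3, -229.9, 30.3]
tcp_rot: [-180.0, 0.0, 67.1]
ft_force: [-3.3, 1.6, 5.0]
finger_gap: 26.6
grip_force: 45.5
t 17.1 p [ 645.3 -229.9   30.3] rpy [-180.     0.    67.1] gap 26.6 grip 45.5 F [-3.3  1.6  5. ]
```

```bash
python3 -m handwheel '{"series": [[[0,0,0,0,0,0,0.35],[0,0,0,0,0,0,0.5],[0,0,0,0,0,0,0.6],[0,0,0,0,0,0,0.6],[0,0,-1.5,0,0,0,0.6],[0,0,-5,0,0,0,0.7],[0,0,-10,0,0,0,1],[0,0,-14,0,0,0,1],[0,0,-14,0,0,0,1]]]}'; python3 go.py 463,113,170,67 463,113,56,67
```

```text
time: 18.23
tool_pos: [648.4, -231.2, 177.1]
tcp_rot: [179.4, 0.0, 67.1]
ft_force: [0.3, 1.1, 0.1]
finger_gap: 85.6
grip_force: 0.0
t 18.2 p [ 648.4 -231.2  177.1] rpy [179.4   0.   67.1] gap 85.6 grip 0.0 F [0.3 1.1 0.1]
463,113,170,67 -> [ 24.52 -30.46   0.39] [0.01  0.    0.002]
463,113,56,67 -> [ 24.52 -30.58  11.79] [0.01  0.    0.002]
```

```bash
python3 -m handwheel '{"series": [[[3.7,-4.5,0,0,0,0,1],[7.5,-9.2,0,0,0,0,1],[11.3,-13.9,0,0,0,0,1],[15,-18.5,0,0,0,0,1],[18.8,-23.1,0,0,0,0,1],[22.2,-27.3,0,0,0,0,1],[24,-29.5,1,0,0,0,1],[24.5,-30.1,4,0,0,0,1],[24.5,-30.1,7,0,0,0,1],[24.5,-30.1,7,0,0,0,1],[24.5,-30.1,7,0,0,0,1]]]}'; python3 go.py 463,113,56,67
python3 - <<'E'
from h import *
a=eyes.snapshot("top");b=eyes.snapshot("scene")
A=cv2.resize(a["img"][115:185,265:345,::-1],None,fx=5,fy=5,interpolation=cv2.INTER_CUBIC)
B=cv2.resize(b["img"][125:195,220:300,::-1],None,fx=5,fy=5,interpolation=cv2.INTER_CUBIC)
cv2.imwrite("pics/w5.png",np.hstack([A,B]))
E
```

```text
time: 19.6
tool_pos: [463.7, 112.7, 100.9]
tcp_rot: [180.0, -0.0, 67.1]
ft_force: [0.1, -0.2, 0.1]
finger_gap: 85.6
grip_force: 0.0
t 19.6 p [463.7 112.7 100.9] rpy [180.   -0.   67.1] gap 85.6 grip 0.0 F [ 0.1 -0.2  0.1]
463,113,56,67 -> [-0.   -0.08  4.49] [ 0.001 -0.     0.002]
```

View pics/w5.png

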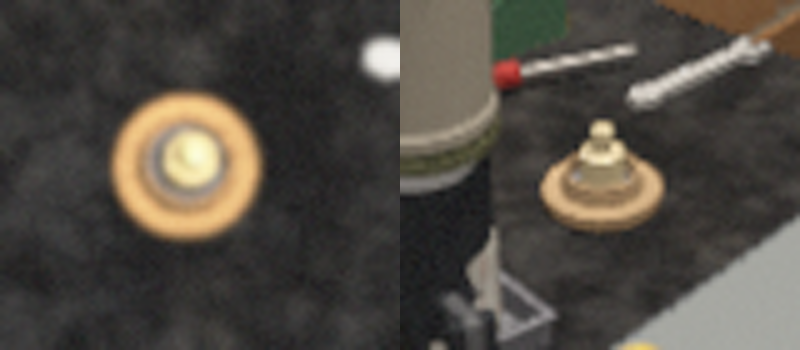

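The weight stands upright in the case, its knob at (190,158) near the disc centre (187,167) (the offset is its height). Next the cover.

```bash
python3 -m handwheel '{"series": [[[0,-0.05,2,0,0,0,1],[0,-0.05,3.5,0,0,0,1],[0,-0.05,4.3,0,0,0,1],[0,-0.05,4.3,0,0,0,0.8],[0,-0.05,4.3,0,0,0,0.5],[0,-0.05,4.3,0,0,0,0.2],[0,-0.05,4.3,0,0,0,0.05],[0,-0.05,4.3,0,0,0,0.05],[0,-0.05,4.3,0,0,0,0.05],[0,-0.05,4.3,0,0,0,0.05]]]}' 50; python3 go.py 644.7,-230,160,67 644.7,-230,130,67
```

```text
time: 20.95
tool_pos: [463.1, 113.1, 57.4]
tcp_rot: [180.0, -0.0, 67.1]
ft_force: [-1.8, 0.7, 5.1]
finger_gap: 19.8
grip_force: 49.1
t 20.9 p [463.1 113.1  57.4] rpy [180.   -0.   67.1] gap 19.8 grip 49.1 F [-1.8  0.7  5.1]
644.7,-230,160,67 -> [-24.56  30.07 -10.26] [ 0.001 -0.     0.002]
644.7,-230,130,67 -> [-24.56  30.07  -7.26] [ 0.001 -0.     0.002]
```

```bash
python3 -m handwheel '{"series": [[[0,0,-1.5,0,0,0,0.05],[0,0,-4.5,0,0,0,0.05],[0,0,-9,0,0,0,0.05],[-1,1.2,-13,0,0,0,0.05],[-3.3,4,-15.5,0,0,0,0.05],[-6.5,8,-16,0,0,0,0.05],[-9.8,12,-16,0,0,0,0.05],[-13,16,-16,0,0,0,0.05],[-16.3,20,-16,0,0,0,0.05],[-19.6,24,-16,0,0,0,0.05],[-22.5,27.5,-16,0,0,0,0.05],[-24.2,29.6,-16,0,0,0,0.05]]]}'; python3 go.py 644.7,-230,130,67
```

```text
time: 22.45
tool_pos: [641.8, -227.4, 217.1]
tcp_rot: [180.0, 0.0, 67.0]
ft_force: [0.5, 0.2, -1.1]
finger_gap: 19.8
grip_force: 49.2
t 22.4 p [ 641.8 -227.4  217.1] rpy [180.   0.  67.] gap 19.8 grip 49.2 F [ 0.5  0.2 -1.1]
644.7,-230,130,67 -> [-0.13  0.37  8.71] [0.    0.    0.001]
```

```bash
python3 -m handwheel '{"series": [[[-0.3,0.4,1.5,0,0,0,0.05],[-0.36,0.47,4.5,0,0,0,0.05],[-0.36,0.47,7,0,0,0,0.05],[-0.36,0.47,8.5,0,0,0,0.05],[-0.36,0.47,8.5,0,0,0,0.05],[-0.36,0.47,8.5,0,0,0,0.05]]]}'; python3 go.py 644.7,-230,69.5,67
python3 - <<'E'
from h import *
a=eyes.snapshot("top");b=eyes.snapshot("scene")
A=cv2.resize(a["img"][115:185,265:345,::-1],None,fx=5,fy=5,interpolation=cv2.INTER_CUBIC)
B=cv2.resize(b["img"][125:195,220:300,::-1],None,fx=5,fy=5,interpolation=cv2.INTER_CUBIC)
cv2.imwrite("pics/w6.png",np.hstack([A,B]))
# expected outline of the mouth (74 dia) if coaxial with the case at z=72, in the crop
for X in [(644.7,-230,72),(644.7,-230,59),(644.7,-230,12)]: print(((proj(b,X)+.5-[220,125])*5+[400,0]).round())
E
```

```text
time: 23.2
tool_pos: [645.0, -230.0, 133.2]
tcp_rot: [179.9, -0.0, 67.2]
ft_force: [0.0, -0.3, 0.2]
finger_gap: 19.6
grip_force: 49.2
t 23.2 p [ 645.  -230.   133.2] rpy [179.9  -0.   67.2] gap 19.6 grip 49.2 F [ 0.  -0.3  0.2]
644.7,-230,69.5,67 -> [-0.01 -0.04  6.37] [ 0.002 -0.     0.003]
[602. 111.]
[602. 128.]
[603. 187.]
```

View pics/w6.png

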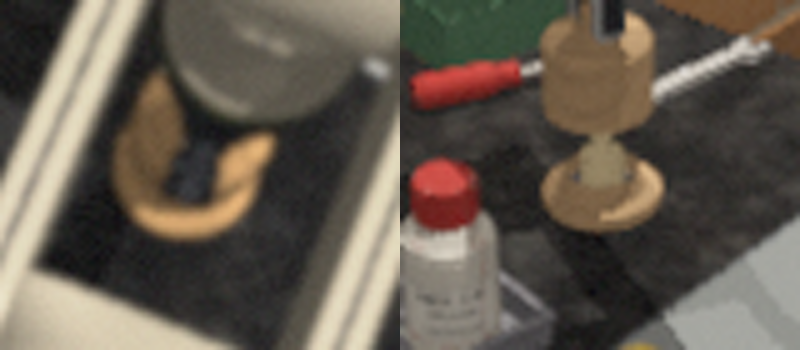

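The cover hangs level over the weight in the scene view (mouth x 540–656, lowest edge y≈135); in the top view its outline has leftmost x≈113, lowest y≈240. I'll check these numbers against a coaxial cover.

Run:
```python
from h import *
import pickle;a,b=pickle.load(open("ab.pkl","rb"))
th=np.linspace(0,6.283,200)
def ext(s,c,z,rad,o,off):
    P=np.array([(proj(s,(c[0]+rad*np.cos(t),c[1]+rad*np.sin(t),z))+.5-o)*5+off for t in th]);return P.min(0).round(1),P.max(0).round(1)
for c in [(645,-230),(648,-230),(645,-233)]:
  for z,rad,n in [(75.8,37,"mouth"),(129.8,37,"top"),(12,41,"disc")]:
    print(c,n,"top",*ext(a,c,z,rad,[265,115],[0,0]),"scene",*ext(b,c,z,rad,[220,125],[400,0]))
# orange mask in the original disc-only picture and now
for s,z in ((a,1),(b,1)):pass
```

```text
(645, -230) mouth top [128.2  76.9] [263.5 210.2] scene [546.3  78. ] [657.2 135.6]
(645, -230) top top [136.4  52.6] [278.  192.1] scene [543.8   7.5] [657.1  63.6]
(645, -230) disc top [112.5  96.1] [254.9 236.5] scene [543.2 154.6] [663.2 220.2]
(648, -230) mouth top [128.1  71.5] [263.4 204.8] scene [542.9  76.6] [653.8 134.1]
(648, -230) top top [136.3  47. ] [277.9 186.4] scene [540.4   6.1] [653.6  62.1]
(648, -230) disc top [112.4  91. ] [254.8 231.3] scene [539.9 153.1] [659.8 218.6]
(645, -233) mouth top [133.7  76.8] [269.  210.1] scene [549.3  76.3] [660.1 133.8]
(645, -233) top top [142.2  52.5] [283.8 192. ] scene [546.9   5.8] [660.1  61.8]
(645, -233) disc top [117.7  96. ] [260.1 236.4] scene [546.1 152.8] [666.  218.3]
```

The cover is about 2 mm off at most, inside the clearance. I'll nudge it 1 mm and lower it slowly.

```bash
python3 -m handwheel '{"series": [[[-0.1,-0.05,1,0,0,0,0.05],[-0.1,-0.05,2.3,0,0,0,0.05],[-0.1,-0.05,3.5,0,0,0,0.05],[-0.1,-0.05,4.5,0,0,0,0.05],[-0.1,-0.05,5.1,0,0,0,0.05],[-0.1,-0.05,5.6,0,0,0,0.05],[-0.1,-0.05,5.9,0,0,0,0.05],[-0.1,-0.05,6.2,0,0,0,0.05],[-0.1,-0.05,6.35,0,0,0,0.05],[-0.1,-0.05,6.35,0,0,0,0.05]]]}'; python3 go.py
```

```text
time: 24.55
tool_pos: [643.8, -231.0, 69.5]
tcp_rot: [180.0, 0.0, 67.1]
ft_force: [-2.4, 1.5, 5.3]
finger_gap: 19.7
grip_force: 49.8
t 24.6 p [ 643.8 -231.    69.5] rpy [180.    0.   67.1] gap 19.7 grip 49.8 F [-2.4  1.5  5.3]
```

```bash
python3 -m handwheel '{"series": [[[0,0,0,0,0,0,0.3],[0,0,0,0,0,0,0.5],[0,0,0,0,0,0,0.6],[0,0,0,0,0,0,0.6],[0,0,-1.5,0,0,0,0.6],[0,0,-5,0,0,0,0.8],[0,0,-9,0,0,0,1],[0,0,-11,0,0,0,1],[0,0,-11,0,0,0,1],[0,0,-11,0,0,0,1]]]}'; python3 go.py 425.5,-13,160,75 425.5,-13,32,75
```

```text
time: 25.8
tool_pos: [642.7, -230.5, 176.3]
tcp_rot: [-179.9, -0.0, 67.1]
ft_force: [0.6, 0.2, 0.5]
finger_gap: 85.5
grip_force: 0.0
t 25.8 p [ 642.7 -230.5  176.3] rpy [-179.9   -0.    67.1] gap 85.5 grip 0.0 F [0.6 0.2 0.5]
425.5,-13,160,75 -> [ 11.6  -28.46   1.71] [-0.003 -0.    -0.137]
425.5,-13,32,75 -> [ 11.6  -28.43  14.51] [-0.003 -0.    -0.137]
```

```bash
python3 -m handwheel '{"series": [[[2.1,-5.2,0,0,0,-0.05,1],[4.2,-10.4,0,0,0,-0.1,1],[6.4,-15.6,0,0,0,-0.137,1],[8.5,-20.8,0,0,0,-0.137,1],[10.5,-25.8,0.8,0,0,-0.137,1],[11.6,-28.4,1.7,0,0,-0.137,1],[11.6,-28.4,1.7,0,0,-0.137,1],[11.6,-28.4,3.5,0,0,-0.137,1],[11.6,-28.4,5,0,0,-0.137,1],[11.6,-28.4,5,0,0,-0.137,1],[11.6,-28.4,5,0,0,-0.137,1]]]}'; python3 go.py 425.5,-13,32,75
python3 - <<'E'
from h import *
a=eyes.snapshot("top");b=eyes.snapshot("scene")
A=cv2.resize(a["img"][115:185,265:345,::-1],None,fx=5,fy=5,interpolation=cv2.INTER_CUBIC)
B=cv2.resize(b["img"][160:230,230:310,::-1],None,fx=5,fy=5,interpolation=cv2.INTER_CUBIC)
cv2.imwrite("pics/w7.png",np.hstack([A,B]))
E
```

```text
time: 27.18
tool_pos: [427.0, -13.9, 128.1]
tcp_rot: [-180.0, 0.0, 75.0]
ft_force: [-0.5, -0.9, 0.9]
finger_gap: 85.3
grip_force: 0.0
t 27.2 p [427.  -13.9 128.1] rpy [-180.    0.   75.] gap 85.3 grip 0.0 F [-0.5 -0.9  0.9]
425.5,-13,32,75 -> [ 0.05 -0.16  9.61] [-0.001  0.    -0.001]
```

View pics/w7.png

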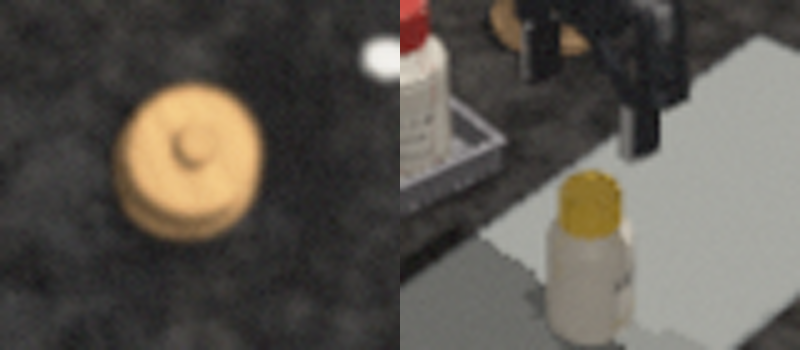

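The cover is seated level on the case (left view). The bottle cap (590,200) stands under the middle of the open fingers (≈590).

```bash
python3 -m handwheel '{"series": [[[0,-0.1,2.5,0,0,0,1],[0,-0.1,5.5,0,0,0,1],[0,-0.1,8,0,0,0,1],[0,-0.1,9.6,0,0,0,1],[0,-0.1,9.6,0,0,0,0.8],[0,-0.1,9.6,0,0,0,0.6],[0,-0.1,9.6,0,0,0,0.45],[0,-0.1,9.6,0,0,0,0.4],[0,-0.1,9.6,0,0,0,0.4],[0,-0.1,9.6,0,0,0,0.4]]]}' 40; python3 go.py 632.6,37,120,78 632.6,37,60,78
```

```text
time: 28.52
tool_pos: [426.9, -13.5, 33.8]
tcp_rot: [179.9, -0.0, 75.0]
ft_force: [-3.2, 0.4, 6.1]
finger_gap: 48.0
grip_force: 41.1
t 28.5 p [426.9 -13.5  33.8] rpy [179.9  -0.   75. ] gap 48.0 grip 41.1 F [-3.2  0.4  6.1]
632.6,37,120,78 -> [10.21 18.58 -8.59] [ 0.002 -0.    -0.052]
632.6,37,60,78 -> [10.21 18.57 -2.59] [ 0.002 -0.    -0.052]
```

```bash
python3 -m handwheel '{"series": [[[0,0,-1.5,0,0,0,0.4],[0,0,-4.5,0,0,0,0.4],[0.3,0,-8,0,0,0,0.4],[2.5,3,-9.5,0,0,-0.02,0.4],[5,7,-9.5,0,0,-0.05,0.4],[7.5,11.2,-9.5,0,0,-0.05,0.4],[9.4,15,-9.5,0,0,-0.05,0.4],[10.2,17.7,-8.5,0,0,-0.05,0.4],[10.2,18.5,-6,0,0,-0.05,0.4],[10.2,18.5,-4,0,0,-0.05,0.4],[10.2,18.5,-4,0,0,-0.05,0.4],[10.2,18.5,-4,0,0,-0.05,0.4]]]}'; python3 go.py 632.6,37,38.5,78
python3 - <<'E'
from h import *
b=eyes.snapshot("scene");a=eyes.snapshot("top")
A=cv2.resize(a["img"][120:190,180:260,::-1],None,fx=5,fy=5,interpolation=cv2.INTER_CUBIC)
B=cv2.resize(b["img"][150:220,175:255,::-1],None,fx=5,fy=5,interpolation=cv2.INTER_CUBIC)
cv2.imwrite("pics/w8.png",np.hstack([A,B]))
E
```

```text
time: 30.02
tool_pos: [631.1, 37.3, 73.3]
tcp_rot: [180.0, -0.0, 77.9]
ft_force: [-0.6, 0.0, -1.0]
finger_gap: 48.4
grip_force: 41.6
t 30.0 p [631.1  37.3  73.3] rpy [180.   -0.   77.9] gap 48.4 grip 41.6 F [-0.6  0.  -1. ]
632.6,37,38.5,78 -> [0.01 0.15 3.48] [ 0.001 -0.    -0.003]
```

View pics/w8.png

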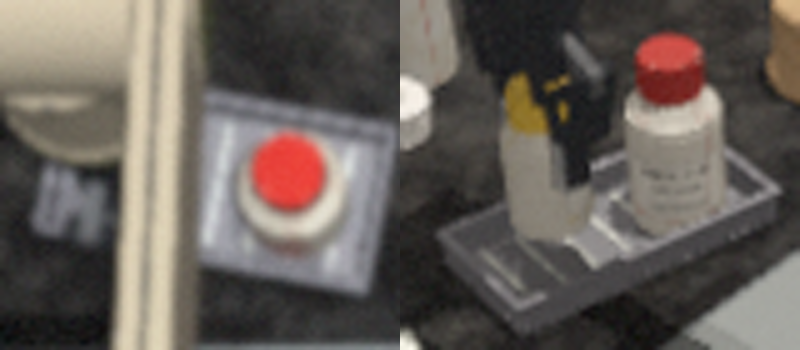

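The small bottle hangs upright over the free half (foot ≈ (552,235)), clear of the walls and the big bottle. I'll lower it to the floor.

```bash
python3 -m handwheel '{"series": [[[0,0.05,1,0,0,0,0.4],[0,0.05,2,0,0,0,0.4],[0,0.05,2.8,0,0,0,0.4],[0,0.05,3.3,0,0,0,0.4],[0,0.05,3.55,0,0,0,0.4],[0,0.05,3.55,0,0,0,0.4]]]}'; python3 go.py
```

```text
time: 30.88
tool_pos: [631.3, 37.2, 37.9]
tcp_rot: [-180.0, 0.0, 77.9]
ft_force: [-7.0, -0.2, 9.6]
finger_gap: 48.2
grip_force: 42.9
t 30.9 p [631.3  37.2  37.9] rpy [-180.     0.    77.9] gap 48.2 grip 42.9 F [-7.  -0.2  9.6]
```

```bash
python3 -m handwheel '{"series": [[[0,0,0,0,0,0,0.6],[0,0,0,0,0,0,0.8],[0,0,0,0,0,0,0.9],[0,0,-1.5,0,0,0,0.9],[0,0,-5,0,0,0,0.9],[0,0,-9,0,0,0,0.9],[0,0,-13,0,0,0,0.9],[0,-4,-16,0,0,0,0.9],[0,-9,-17,0,0,0,0.9],[0,-15,-17,0,0,0,0.9],[0,-18,-17,0,0,0,0.9],[0,-18,-17,0,0,0,0.9]]]}'; python3 go.py
python3 - <<'E'
from h import *
a=eyes.snapshot("top");b=eyes.snapshot("scene")
A=cv2.resize(a["img"][126:260,114:384,::-1],(800,397),interpolation=cv2.INTER_CUBIC)
B=cv2.resize(b["img"][140:240,120:520,::-1],(800,200),interpolation=cv2.INTER_CUBIC)
cv2.imwrite("pics/w9.png",np.vstack([A,B]))
E
```

```text
time: 32.38
tool_pos: [454.5, 75.5, 208.1]
tcp_rot: [179.9, -0.0, 77.9]
ft_force: [1.1, 0.4, 0.6]
finger_gap: 76.7
grip_force: 0.0
t 32.4 p [454.5  75.5 208.1] rpy [179.9  -0.   77.9] gap 76.7 grip 0.0 F [1.1 0.4 0.6]
```

View pics/w9.png

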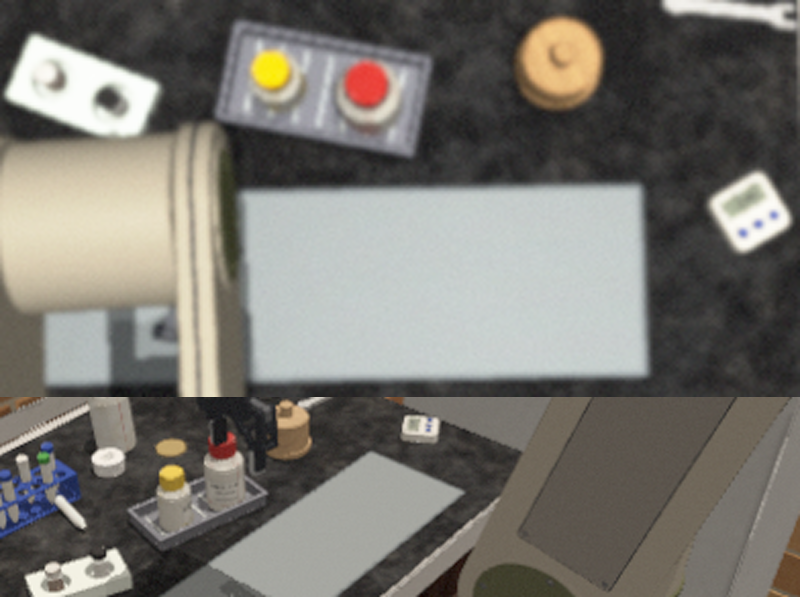

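Everything stands in place: vials at (49,75) and (108,98), bottle (271,70) beside the unmoved big bottle (367,83), cover on the case (562,54), timer unmoved. A last numeric check, and then I'll hand in.

Run:
```python
from h import *
import pickle;a,b=pickle.load(open("ab.pkl","rb"))
T=lambda x,y:(114+x/2.963-.5,126+y/2.963-.5)
def fr(c,ang,p):
    d=np.array(p[:2])-c;t=np.radians(ang);y=np.array([np.cos(t),np.sin(t)]);x=np.array([y[1],-y[0]]);return (d@x).round(1),(d@y).round(1)
print("short",fr((624.5,225.2),67.2,atz(a,T(49,75),53)),"tall",fr((624.5,225.2),67.2,atz(a,T(108,98),59)))
print("bottle",fr((624,-4),78.2,atz(a,T(271,70),100)),"cover",atz(a,T(564,52),88),"case 644.6,-229.8")
```

```text
short (np.float64(-0.1), np.float64(28.1)) tall (np.float64(0.0), np.float64(-33.1))
bottle (np.float64(-4.6), np.float64(41.9)) cover [ 642.83588694 -229.10102093   88.        ] case 644.6,-229.8
```

```bash
python3 -c "
from bench import r
print(r.hand_in())"
```

```text
the job is handed in; nothing more can be done
None
```

I handed the job in at about 32 s of the 102 s allowed: both vials are in the wells, the small bottle is in the tray, and the weight is in its case under the cover. The last camera check showed all of them upright and in tolerance with the big bottle and timer unmoved; hand-in returned no verdict.

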